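Load the abrasion tester with the heavier weight

TASK

Two look-alike metal weights stand on the grey tray: one is solid steel, the other is much lighter. Lift to feel which is the heavier, and set that one gently in the small round load pan of the abrasion tester, so that it pushes the sprung pan fully down; never leave the lighter one standing on the pan.

Things in the scene. Friction and masses are not known exactly. Their poses are not given: they have to be found in the camera images.
- place_1 (a point): First place on the tray. A weight stands there at the start, either one; the point is fixed to the tray, at the middle of that weight's grip knob (85 mm above the bench). Both weights look alike: steel body 52 mm diameter, 42 high; neck 16 diameter, 20 high; grip knob 28 diameter, 22 high; 84 mm high in all. One is about 0.70 kg, the other about 0.24 kg (within 10 percent). z up.
- place_2 (a point): Second place, where the other weight stands at the start; likewise at the middle of its grip knob, 73 mm above the tray's top. It lies 120 mm from the first along the tray's long side. The tray is a flat, fixed slab of grey plastic, 230 x 100 x 12 mm, with a dark round mark on each place; x and y axes along its short and long sides, z up.
- pan_top (a point): Centre of the load pan's floor, upper face, 126 mm above the bench when up. The pan is an aluminium dish, inside 84 mm wide, rim 7 mm above the floor, on a spring plunger on the beige abrasion tester (250 x 340 mm, top 100 mm above the bench). Turntable and wheel arms (up to 170 mm) lie 105 mm or more to the tester's -y side; nothing tall is closer. Tester's axes, z up.
- pan (a joint): How far the load pan has sunk on its spring, in m: 0 empty (up), 0.010 fully down on its stop. The spring yields from 0.4 N and is fully down at 5.9 N: the lighter weight left on it sinks it only 3 to 4 mm, the heavier takes it to the stop.

How it is judged (in metres and radians):
At the end, for the whole second after the job is handed in: The heavier weight rests in the load pan and its weight alone holds the sprung pan down (sunk more than 7 mm of its 10 mm), at rest (value of joint pan above 0.007 m and velocity of joint pan between -0.01 and 0.01 m/s); the robot touches nothing.
It fails at once if the lighter weight was left standing on the pan (pan at rest sunk only 1.5 to 5.5 mm with nothing held) (value of joint pan between 0.0015 and 0.0055 m and velocity of joint pan between -0.001 and 0.001 m/s and contact force between each of the fingers, the arm and anything else below 0.05 N).
It fails at once if a weight was dropped onto the pan (pan driven down faster than 0.4 m/s) (velocity of joint pan above 0.4 m/s).
It also fails if it takes over 45 s, if anything falls off the work surface, if the arm or the gripper's body presses on something with over 40 N, if the wrist force passes 120 N, or if a joint passes its speed limit or range.

ROBOT

A 6-joint arm with a two-finger parallel gripper is mounted at the origin on the work surface. World frame = base frame: x ahead of the robot, y to its left, z up, the work surface at z = 0. Lengths are in mm, angles in rad, forces in N, time in s.
With the tool pointing down it reaches from about 400 to 925 mm from the base axis. Payload 3.4 kg.
Tool frame: the origin (TCP) lies at the very end of the fingers, on their centre line; the grasp point (between the pads) lies bot.pinch_z behind it (bot.pinch_z is the distance from the TCP to the grasp point, in mm); z points along the fingers, y is the direction in which the jaws open and shut (so a half turn about z gives the same grasp; the last joint's range is limited). The gripper opens to 85 mm and grips with 20 to 120 N. Pads are 22 mm wide; open, the fingers measure 114 mm over their backs; the gripper's body (76 mm by 85 mm) begins 54 mm behind the grasp point. The pads swing forward as they close: fully open they stand 13 mm farther back than shut.
Start: joints at [-0.073, 0.307, 1.506, -0, 1.328, -0.073], TCP at [575.005, -0.025, 231.305] pointing down, gripper open.
Joint ranges: [-3.12, 3.12], [-1.05, 2.28], [0.14, 2.33], [-1.42, 4.57], [0.1, 2.73], [-2.68, 2.68]. Speed limits (rad/s): [2.57, 2.57, 3.14, 3.14, 3.14, 3.14].

INTERFACE

Orientations are given as a rotation vector (axis times angle).
In Python, from workcell import telemetry, capture, camera_model, job, find_in, bot gives the robot as it stands.
- The arm moves only by the tool move_arm, never from a script. Its argument "moves" is text: rows parted by semicolons, each of 5 numbers parted by spaces: the closure, from -1 (fully open) to 1 (shut), then the shift along the tool's x, y, z in mm, then the turn about the tool's z in rad. In form: gripper dx dy dz yaw; .... A call has 1 to 20 rows; each row is the pose to reach, as a shift and turn from the pose commanded when the call began, along the tool's axes at that moment; what a row does not reach only later rows make up. A row lasts 1/8 s, in which the tool goes at most 62.5 mm and 10.7 degrees, less where a joint would pass 70% of its speed; a pose out of reach is approached as far as the arm can. A call with a gripper value outside its range is refused whole. The fingers move at their own pace and stop on an object; "force" is the grip in N (left out, the last holds). Time passes only in rows, so rows that repeat a pose let the fingers close. It gives the time, the measured TCP pose, the force and the opening at its end, in the units of the state.
- telemetry.read_state(): the state, without advancing time (a new reading comes with each control period).
- capture(name): name is "scene" or "side" or "wrist"; returns the picture (384x512x3 uint8, red, green, blue); there is no depth.
- camera_model(name): a dict with "intrinsics" (3x3 intrinsics, pixels), "T" (4x4, takes a point from camera to world coordinates); the wrist camera has in their place "hand_eye" (4x4, takes a point from camera to tool coordinates, whose origin is the TCP and whose axes are the flange's). Camera axes: x right, y down, z forward; pixel columns grow to the right and rows downward; lengths in mm; the calibration is good to about 2 mm. A picture is of the moment at which its call begins: read the wrist's pose just before it. camera_model takes no time and is no camera call.
- job.finish_job(): hands the job in, once; it reports no verdict.
Trained networks look in the newest picture that a camera, given by its name, has taken for a name from the list of things; names that differ only in an ending like _2 or _b are one class to them, and where a whole thing is asked for, a point or a joint stands for the part that bears it (a point fixed in the world has none). Each returns a list of dicts, best first, with "score" (0 to 1); they miss things now and then, are a little off and sometimes report something else, mostly with a low value. They report only what shows in the picture. A call takes as long as a camera call.
- find_in(thing, camera): "point" ([x, y, z] in mm, in world coordinates, good to about 4 mm: the middle of the surface that is visible of it).
The state is a dict: "time": time; "joints": joint angles; "joint_vel": joint speeds; "effort": joint torques, N m; "tcp_pos": TCP position; "tool_rot": TCP orientation; "ft_force": force on the tool from outside, world axes, zero at the start; "torque": the same for the moment, N m; "finger_gap": opening from 0.0 (shut) to 1.0 (fully open).
Only numpy, scipy, OpenCV 4.12 (cv2) and the standard library are available. Lean on these libraries where they do the work, as an engineer would, in place of code of your own. Each camera call takes 0.05 s, during which the arm holds its last target.

## Working session

There is one attempt and no reset: what is moved stays moved. The work goes in short steps, Python scripts to look and compute and a tool call to move; the robot and the scene stay as the last step left them, time stands still between calls to the robot, and variables do not carry over. Pictures are saved under pics/ and viewed, and the job is handed in when it is done.

Besides the shell and the picture viewer there is one more tool, called after "Call:" by a JSON object that holds its "api" and its "payload". move_arm: Moves the arm, as the interface text tells. Its arguments: {"type":"object","properties":{"moves":{"type":"string"},"force":{"type":"number"}},"required":["moves"]}

```bash
mkdir -p pics; ls; python3 - <<'E'
from workcell import telemetry, capture, camera_model, job, find_in, bot
import cv2, numpy as np
print(bot.pinch_z, telemetry.read_state())
for c in ["scene","side"]:
    im=capture(c); cv2.imwrite(f"pics/{c}0.png",im[:,:,::-1])
    for t in ["place_1","pan_top"]:
        print(c,t,find_in(t,c))
    print(camera_model(c))
E
```

```text
pics
18.700000000000003 {'time': 0.0, 'joints': array([-7.35210422e-02,  3.07558254e-01,  1.50770415e+00, -1.57376091e-05,
        1.32839582e+00, -7.34842359e-02]), 'joint_vel': array([-1.08313894e-03, -8.57855463e-04,  3.94355759e-04, -1.40930405e-04,
       -1.66874099e-03,  2.58447681e-05]), 'effort': array([-2.40806599e-03, -4.57556927e+01, -2.51919490e+01, -3.95127336e-04,
        1.32516641e-02, -2.41733758e-06]), 'tcp_pos': array([5.74284426e+02, 1.03946313e-02, 2.30377887e+02]), 'tool_rot': array([-2.22037882e+00, -2.22030552e+00,  2.13670304e-03]), 'ft_force': array([-0.08959862,  0.08250696,  0.30490017]), 'torque': array([-0.0292627 , -0.02925193, -0.0132846 ]), 'finger_gap': 0.9969589692306906}
scene place_1 [{'point': [580.9, 225.7, 11.8], 'score': 0.85}]
scene pan_top [{'point': [561.4, -256.8, 125.3], 'score': 0.78}]
{'intrinsics': array([[374.12415529,   0.        , 252.67860783],
       [  0.        , 374.12415529, 198.397646  ],
       [  0.        ,   0.        ,   1.        ]]), 'T': array([[ 6.62379563e-01,  4.29978890e-01, -6.13491213e-01,
         1.08826686e+
[... 156 characters left out ...]
  6.41655078e+02],
       [ 0.00000000e+00,  0.00000000e+00,  0.00000000e+00,
         1.00000000e+00]])}
side place_1 [{'point': [533.5, 276.5, 13.2], 'score': 0.63}]
side pan_top []
{'intrinsics': array([[486.70929993,   0.        , 251.20950698],
       [  0.        , 486.70929993, 183.95818516],
       [  0.        ,   0.        ,   1.        ]]), 'T': array([[-8.70203536e-01, -2.65012557e-01,  4.15348228e-01,
         8.28938274e+01],
       [-4.92676740e-01,  4.61333359e-01, -7.37862563e-01,
         8.80366133e+02],
       [ 3.92885145e-03, -8.46723022e-01, -5.32019443e-01,
         7.42949081e+02],
       [ 0.00000000e+00,  0.00000000e+00,  0.00000000e+00,
         1.00000000e+00]])}
```

View pics/scene0.png

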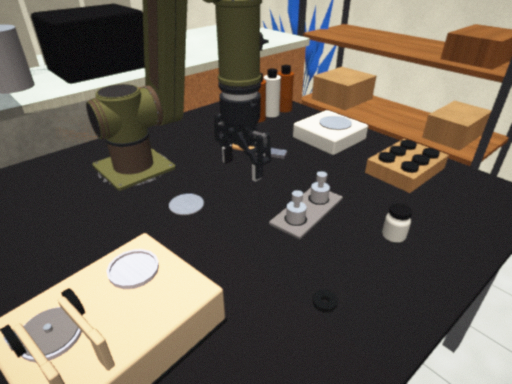

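View pics/side0.png

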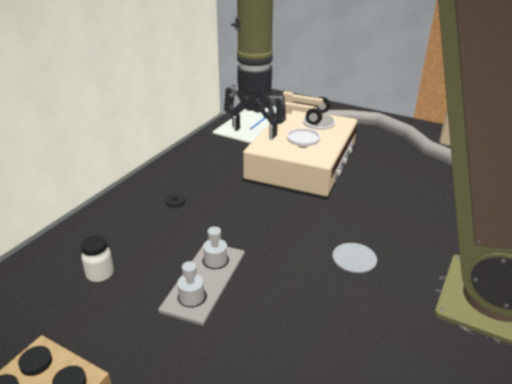

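Scene: the knobs are near (297,197) and (321,177), and the pan is at (133,268). Side: the knobs are near (190,268) and (214,233), and the pan is at (303,138). Next I'll zoom in and triangulate.

```bash
python3 - <<'E'
import cv2, numpy as np
a=cv2.imread('pics/scene0.png');b=cv2.imread('pics/side0.png')
f=lambda im,x,y,w,h,s:cv2.resize(im[y:y+h,x:x+w],None,fx=s,fy=s,interpolation=cv2.INTER_CUBIC)
t=np.hstack([f(a,265,160,80,80,4),f(b,160,220,90,80,4)[:,:360]])
u=np.hstack([f(a,95,235,80,60,4),f(b,265,110,90,60,4)])
cv2.imwrite('pics/zoom.png',np.vstack([t,u]))
E
```

```text
(no output)
```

View pics/zoom.png

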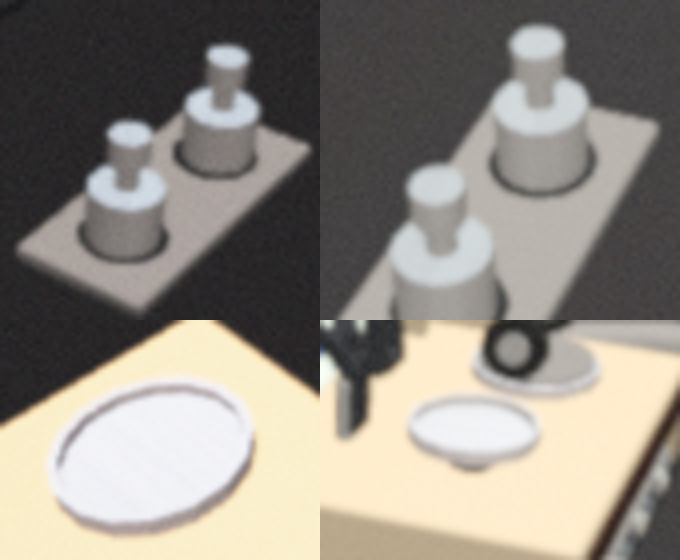

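```bash
cat > h.py <<'E'
import numpy as np
from workcell import camera_model
def ray(c,u,v):
    m=camera_model(c);K=m['intrinsics'];T=m['T']
    d=T[:3,:3]@np.linalg.inv(K)@[u,v,1];return T[:3,3],d/np.linalg.norm(d)
def at(c,u,v,z):
    o,d=ray(c,u,v);return o+d*(z-o[2])/d[2]
def tri(a,b):
    A=0;B=0
    for o,d in (a,b):
        P=np.eye(3)-np.outer(d,d);A=A+P;B=B+P@o
    return np.linalg.solve(A,B)
E
python3 - <<'E'
from h import *
for n,s,t,z in [("A lowy",(297.4,193.1),(214.2,230.7),96),("B highy",(321.9,174),(189,266.2),96),("pan rim",(133,268.3),(303.5,136.7),133)]:
    print(n,at('scene',*s,z),at('side',*t,z),tri(ray('scene',*s),ray('side',*t)))
# tray edges
f=lambda x,y:(265+x/4-.4,160+y/4-.4)
for p in [(20,248),(140,305),(308,150)]: print(at('scene',*f(*p),12))
E
```

```text
A lowy [567.97296959 189.45015434  96.        ] [563.72196    188.65181162  96.        ] [565.66244369 189.21093181  95.29432254]
B highy [549.29428681 308.83262151  96.        ] [544.25810563 308.74198813  96.        ] [546.67732527 308.96739436  94.91961308]
pan rim [ 568.08534022 -262.14882567  133.        ] [ 554.67692834 -253.781461    133.        ] [ 559.68667239 -261.20963396  127.27674049]
[530.4107878  128.93663733  12.        ]
[623.33127764 146.00145327  12.        ]
[588.16799193 364.15622557  12.        ]
```

Call:
{"api": "move_arm", "payload": {"moves": "-1 20 -1 0 0;-1 50 -2 0 0;-1 85 -4 0 0;-1 120 -6 10 0;-1 150 -8 30 0;-1 175 -9 50 0;-1 189 -9 65 0;-1 189 -9 70 0;-1 189 -9 70 0"}}

```text
time: 1.42
tcp_pos: [565.9, 188.5, 161.1]
tool_rot: [2.222, 2.221, -0.001]
ft_force: [-0.1, -0.2, 0.5]
finger_gap: 1.0
```

```bash
python3 - <<'E'
from h import *
from workcell import *
import cv2
from scipy.spatial.transform import Rotation as R
s=telemetry.read_state();im=capture('wrist');cv2.imwrite('pics/w1.png',im[:,:,::-1])
print(s['tcp_pos'],s['tool_rot'],find_in('place_1','wrist'))
m=camera_model('wrist');print(m)
T=np.eye(4);T[:3,:3]=R.from_rotvec(s['tool_rot']).as_matrix();T[:3,3]=s['tcp_pos']
C=np.linalg.inv(T@m['hand_eye'])
for p in [(566,189,96),(547,309,96)]:
    q=m['intrinsics']@(C@[*p,1])[:3];print(q[:2]/q[2])
E
```

```text
[565.92703078 188.51246031 161.14451454] [ 2.22152280e+00  2.22127785e+00 -1.26144375e-03] [{'point': [557.9, 251.8, 8.9], 'score': 0.93}]
{'intrinsics': array([[300.46174532,   0.        , 258.66122503],
       [  0.        , 300.46174532, 193.54274434],
       [  0.        ,   0.        ,   1.        ]]), 'hand_eye': array([[ 2.56501949e-04, -9.52931690e-01, -3.03184973e-01,
         7.81502366e+01],
       [ 9.99997548e-01, -4.22494192e-04,  2.17395149e-03,
         3.13976225e-01],
       [-2.19972116e-03, -3.03184787e-01,  9.52929245e-01,
        -1.42998359e+02],
       [ 0.00000000e+00,  0.00000000e+00,  0.00000000e+00,
         1.00000000e+00]])}
[257.73428989 208.25429793]
[226.78824311  25.87229765]
```

View pics/w1.png

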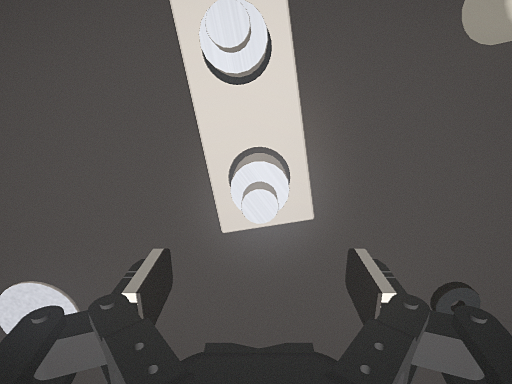

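The wrist picture shows knob A at (260,206), where I predicted (258,208), and knob B at (228,22), where I predicted (227,26). These agree to within about 2 mm. I'll descend and grip A.

Call:
{"api": "move_arm", "payload": {"moves": "-1 1 1 20 0;-1 1 1 45 0;-1 1 1 70 0;-1 1 1 87 0;-1 1 1 94 0;-1 1 1 94 0;1 1 1 94 0;1 1 1 94 0;1 1 1 94 0;1 1 1 94 0;1 1 1 94 0;1 1 1 94 0", "force": 60}}

```text
time: 3.02
tcp_pos: [567.0, 190.1, 67.9]
tool_rot: [2.221, 2.221, 0.001]
ft_force: [-3.0, 0.6, 6.5]
finger_gap: 0.308
```

Call:
{"api": "move_arm", "payload": {"moves": "1 0 0 -5 0;1 0 0 -15 0;1 0 0 -25 0;1 0 0 -30 0;1 0 0 -30 0;1 0 0 -30 0;1 0 0 -30 0"}}

```text
time: 3.9
tcp_pos: [566.6, 189.9, 96.9]
tool_rot: [-2.221, -2.221, 0.001]
ft_force: [0.5, -0.6, -4.7]
finger_gap: 0.304
```

```bash
python3 - <<'E'
from workcell import *
import cv2
im=capture('scene');cv2.imwrite('pics/s1.png',im[:,:,::-1])
s=telemetry.read_state();print(s)
E
```

```text
{'time': 3.95, 'joints': array([2.52693953e-01, 4.64346907e-01, 1.62750626e+00, 4.23884258e-05,
       1.05047512e+00, 2.52684868e-01]), 'joint_vel': array([-0.00019648, -0.00037312, -0.00116934, -0.0022717 , -0.0013015 ,
        0.00085597]), 'effort': array([ 8.19082306e-04, -5.49831998e+01, -2.25533223e+01, -1.01740239e-03,
        9.36995144e-03, -3.72360250e-05]), 'tcp_pos': array([566.72172744, 189.93342788,  96.95426465]), 'tool_rot': array([-2.22116812e+00, -2.22114146e+00,  9.65955807e-04]), 'ft_force': array([-0.20797243,  0.07459507, -6.74135603]), 'torque': array([ 0.08989388,  0.00817411, -0.01930014]), 'finger_gap': 0.3060303014503297}
```

View pics/s1.png

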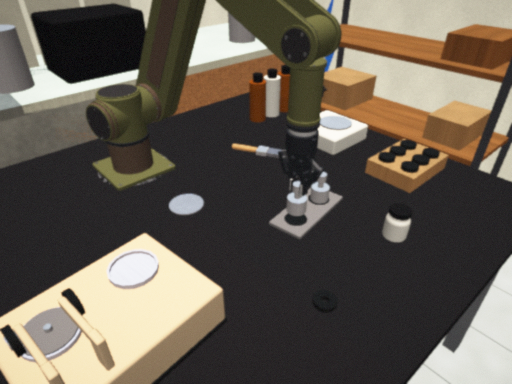

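The knob is held (gap 0.305) and A is clear of the tray. The force is still settling, so I'll hold still and read it again.

Call:
{"api": "move_arm", "payload": {"moves": "1 0 0 0 0;1 0 0 0 0;1 0 0 0 0;1 0 0 0 0"}}

```text
time: 4.45
tcp_pos: [567.0, 190.0, 97.3]
tool_rot: [-2.221, -2.221, 0.0]
ft_force: [0.5, 0.0, -6.9]
finger_gap: 0.306
```

```bash
python3 - <<'E'
from workcell import *
for i in range(6):
    capture('side');print(telemetry.read_state()['ft_force'])
E
```

```text
[ 0.28271901  0.55011267 -6.61034353]
[-0.18158154  0.90549063 -6.64083928]
[ 0.15166573 -0.22162484 -5.98208006]
[ 4.05159553e-01 -3.11034663e-03 -7.37547909e+00]
[ 0.64359694 -0.65067702 -6.46482235]
[-0.10598646  0.19113306 -5.8277973 ]
```

A weighs about 6.6 N (0.67 kg), so it is the steel one; the light one would read about 2.4 N. I'll raise it and carry it towards the pan, stopping short for a check.

Call:
{"api": "move_arm", "payload": {"moves": "1 0 0 -15 0;1 0 0 -40 0;1 0 0 -70 0;1 0 0 -100 0;1 -10 0 -120 0;1 -30 0 -130 0;1 -60 0 -135 0;1 -90 0 -135 0;1 -120 -1 -135 0;1 -150 -2 -135 0;1 -180 -3 -135 0;1 -210 -3 -135 0;1 -240 -4 -135 0;1 -270 -4 -135 0;1 -300 -5 -135 0;1 -325 -5 -135 0;1 -340 -6 -135 0;1 -348 -6 -135 0;1 -348 -6 -135 0;1 -348 -6 -135 0"}}

```text
time: 7.25
tcp_pos: [560.9, -157.1, 232.2]
tool_rot: [-2.22, -2.222, -0.001]
ft_force: [0.2, 1.0, -6.2]
finger_gap: 0.306
```

```bash
python3 - <<'E'
from h import *
from workcell import *
import cv2
from scipy.spatial.transform import Rotation as R
a=capture('scene');print(find_in('pan_top','scene'))
b=capture('side');print(find_in('pan_top','side'))
s=telemetry.read_state();w=capture('wrist');print(find_in('pan_top','wrist'));print(s['tcp_pos'],s['ft_force'],s['finger_gap'])
m=camera_model('wrist')
T=np.eye(4);T[:3,:3]=R.from_rotvec(s['tool_rot']).as_matrix();T[:3,3]=s['tcp_pos']
C=np.linalg.inv(T@m['hand_eye'])
im=w.copy()
def pr(M,K,p): q=K@(M@[*p,1])[:3];return q[:2]/q[2]
c=(562,-259)
def draw(im,M,K,c):
    im=np.ascontiguousarray(im)
    for z,r in[(126,42)]:
        P=[pr(M,K,(c[0]+r*np.cos(t),c[1]+r*np.sin(t),z)) for t in np.linspace(0,6.283,24)]
        for p in P:cv2.circle(im,tuple(int(round(v)) for v in p),1,(255,0,0),-1)
    return im
cv2.imwrite('pics/w2.png',draw(w,C,m['intrinsics'],c)[:,:,::-1])
o=[]
for n,i,(x,y) in(('scene',a,(85,220)),('side',b,(255,95))):
    m=camera_model(n);d=draw(i,np.linalg.inv(m['T']),m['intrinsics'],c)[y:y+100,x:x+100];o.append(cv2.resize(d,None,fx=4,fy=4,interpolation=2))
cv2.imwrite('pics/z2.png',np.hstack(o)[:,:,::-1])
E
```

```text
[{'point': [560.4, -258.9, 125.8], 'score': 0.74}]
[{'point': [550.8, -258.8, 127.3], 'score': 0.65}]
[{'point': [559.0, -289.7, 124.6], 'score': 0.62}]
[ 561.07361536 -157.29269003  232.32236526] [-0.21255922 -0.14444168 -6.78890111] 0.30780205225328583
```

View pics/w2.png

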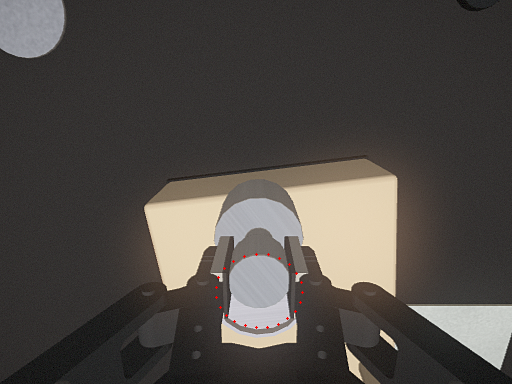

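View pics/z2.png

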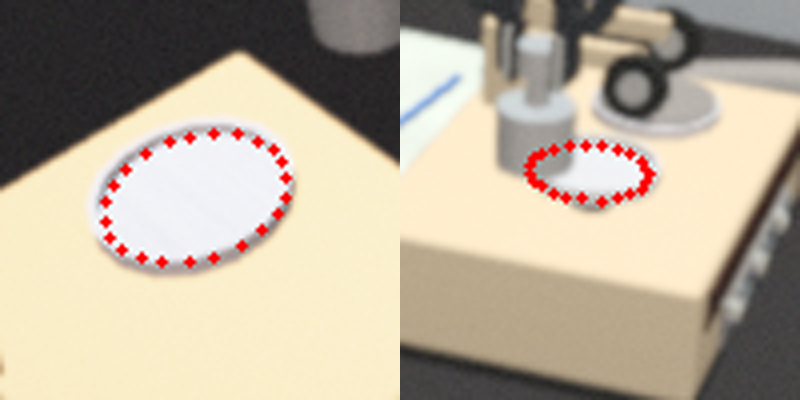

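The overlay fits the pan within about 2 mm at (561,-259), and the weight has 16 mm of clearance all round. Next I'll move over the pan and lower to just above it.

Call:
{"api": "move_arm", "payload": {"moves": "1 -10 0 0 0;1 -30 0 0 0;1 -55 0 0 0;1 -80 0 0 0;1 -95 0 0 0;1 -101 0 0 0;1 -101 0 10 0;1 -101 0 20 0;1 -101 0 30 0;1 -101 0 38 0;1 -101 0 42 0;1 -101 0 42 0;1 -101 0 42 0"}}

```text
time: 9.18
tcp_pos: [561.4, -259.2, 190.7]
tool_rot: [2.221, 2.221, 0.0]
ft_force: [0.3, 0.8, -6.7]
finger_gap: 0.307
```

```bash
python3 - <<'E'
from workcell import *
import cv2, numpy as np
a=capture('scene');b=capture('side')
o=[cv2.resize(i[y:y+100,x:x+100],None,fx=4,fy=4,interpolation=2) for i,(x,y) in ((a,(85,200)),(b,(255,75)))]
cv2.imwrite('pics/z3.png',np.hstack(o)[:,:,::-1])
E
```

```text
(no output)
```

View pics/z3.png

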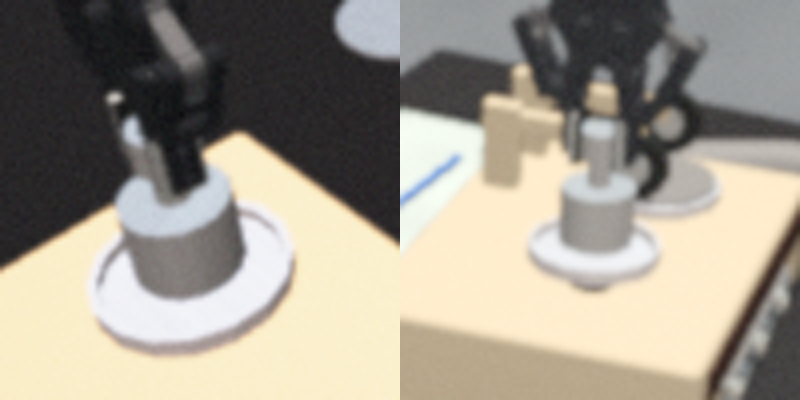

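The weight sits centred just above the pan, in both views. I'll lower it slowly through the spring travel.

Call:
{"api": "move_arm", "payload": {"moves": "1 0 0 3 0;1 0 0 6 0;1 0 0 9 0;1 0 0 11 0;1 0 0 13 0;1 0 0 15 0;1 0 0 15 0;1 0 0 15 0;1 0 0 15 0"}}

```text
time: 10.4
tcp_pos: [561.0, -259.0, 175.5]
tool_rot: [2.221, 2.221, -0.0]
ft_force: [-1.0, 0.4, -3.1]
finger_gap: 0.304
```

Call:
{"api": "move_arm", "payload": {"moves": "1 0 0 1 0;1 0 0 2 0;1 0 0 3 0;1 0 0 3 0;1 0 0 3 0;1 0 0 3 0"}}

```text
time: 11.15
tcp_pos: [561.0, -259.1, 172.4]
tool_rot: [2.221, 2.221, -0.0]
ft_force: [-2.6, 0.3, -1.4]
finger_gap: 0.308
```

Call:
{"api": "move_arm", "payload": {"moves": "1 0 0 0.5 0;1 0 0 1 0;1 0 0 1 0;1 0 0 1 0;1 0 0 1 0"}}

```text
time: 11.78
tcp_pos: [561.0, -259.1, 171.9]
tool_rot: [2.221, 2.221, -0.0]
ft_force: [-4.4, 0.7, 5.1]
finger_gap: 0.306
```

The force has jumped to +5 N, so the pan is on its stop. I'll release gently and retreat straight up.

Call:
{"api": "move_arm", "payload": {"moves": "0.4 0 0 0 0;0.3 0 0 0 0;0.2 0 0 0 0;0 0 0 0 0;-0.2 0 0 0 0;-0.5 0 0 0 0;-0.5 0 0 0 0;-0.5 0 0 0 0;-0.5 0 0 -10 0;-0.5 0 0 -25 0;-0.5 0 0 -50 0;-0.5 0 0 -80 0;-0.5 0 0 -100 0;-0.5 0 0 -110 0;-0.5 0 0 -110 0;-0.5 0 0 -110 0", "force": 20}}

```text
time: 13.78
tcp_pos: [560.5, -258.8, 280.5]
tool_rot: [-2.22, -2.22, 0.001]
ft_force: [0.1, 0.5, -0.5]
finger_gap: 0.753
```

```bash
python3 - <<'E'
from h import *
from workcell import *
import cv2
a=capture('scene');b=capture('side');s=telemetry.read_state();w=capture('wrist')
print(s['time'],s['tcp_pos'],s['ft_force'],s['finger_gap'])
o=[cv2.resize(i[y:y+100,x:x+100],None,fx=4,fy=4,interpolation=2) for i,(x,y) in ((a,(85,200)),(b,(255,75)))]
cv2.imwrite('pics/z4.png',np.hstack(o)[:,:,::-1]);cv2.imwrite('pics/w4.png',w[:,:,::-1])
E
```

```text
13.875 [ 560.44284984 -258.74481653  280.12992831] [-0.10220804  0.2507456   0.20202127] 0.752710801564457
```

View pics/z4.png

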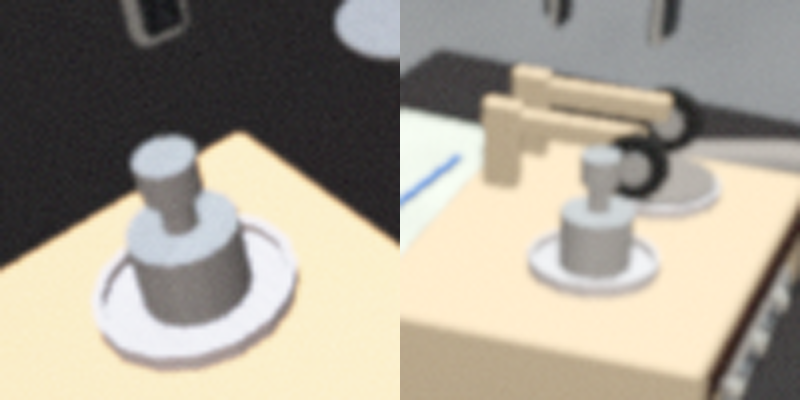

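View pics/w4.png

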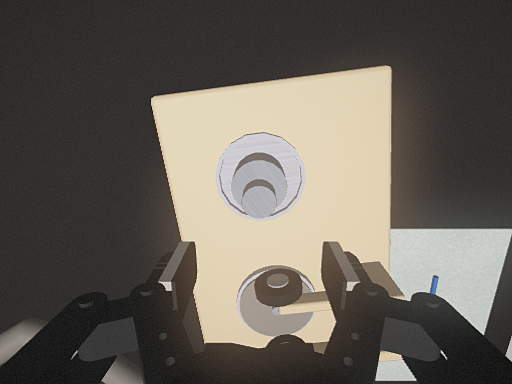

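The weight stands upright and centred. The pan rim has dropped about 3.3 px in both fixed views (scene about 350→363 and side about 277→290, in 4x zoom). In the side view 10 mm would be about 3.2 px, and the plunger stem is now hidden. Handing in.

```bash
python3 -c "
from workcell import job
print(job.finish_job())"
```

```text
the job is handed in; nothing more can be done
None
```

The heavier weight is standing in the load pan with the pan pushed down to its stop, and I handed the job in at about 14 s.

- **Choosing the weight:** I lifted the weight nearer the robot's centre line. It read about 6.6 N (0.67 kg), which fits the steel one, since the lighter would read about 2.4 N. I never lifted the other weight, so it still stands on the tray.
- **Placing it:** I lowered it slowly until the wrist force jumped to +5 N, meaning the pan was on its stop. Then I released it and moved 110 mm straight up.
- **Last checks:** The weight is upright and centred in the pan. The rim has dropped about 3.3 px in the side view, where 10 mm of travel would be about 3.2 px. The wrist force is back near zero and the gripper is clear of everything.
- **What disagreed:** The networks were off in places. The wrist view put the pan about 30 mm too far along y, and the side view about 10 mm off in x. I used my own triangulation instead, checked by overlaying it on the pictures. I had no direct reading of the pan joint, so its depth is judged from the images and the force.

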